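Run down the loose wing nut of the curd press

ROBOT

A 6-joint arm with a two-finger parallel gripper is mounted at the origin on the work surface. World frame = base frame: x ahead of the robot, y to its left, z up, the work surface at z = 0. Lengths are in m, angles in rad, forces in N, time in s.
With the tool pointing down it reaches from about 0.325 to 0.9 m from the base axis. Payload 6.1 kg.
Tool frame: the origin (TCP) lies midway between the tips of the shut fingers; the grasp point (between the pads) lies 19 mm behind it; z points along the fingers, x is the direction in which the jaws open and shut, and the axes are right-handed (so a half turn about z gives the same grasp; the last joint's range is limited). The gripper opens to 85 mm and grips with 20 to 120 N. Pads are 22 mm wide; open, the fingers measure 114 mm over their backs; the gripper's body (76 mm by 85 mm) begins 54 mm behind the grasp point. The pads swing forward as they close: fully open they stand 13 mm farther back than shut.
Start: joints at [-1.266, 0.22, 1.526, -0, 1.395, -0.126], TCP at [0.261, -0.568, 0.231] pointing down, gripper open.
Joint ranges: [-2.98, 2.98], [-0.91, 2.08], [0.09, 2.57], [-1.24, 4.39], [0.2, 2.65], [-2.68, 2.68]. Speed limits (rad/s): [2.57, 2.57, 3.01, 3.14, 3.14, 3.14].

INTERFACE

Orientations are given as a unit quaternion [w, x, y, z].
In Python, from plant import ctrl, vision gives the robot as it stands.
- The arm moves only by the tool jog_arm, never from a script. Its argument "increments" is a list of rows, each a list of 5 numbers: the finger opening in cm, from 0 to 8.54, then the shift along the tool's x, y, z in cm, then the turn about the tool's z in rad. A call has 1 to 20 rows; each row shifts and turns the commanded pose from where the row before left it, along the tool's axes as they then stand; what a row does not reach is not made up. A row lasts 1/8 s, in which the tool goes at most 62.5 mm and 10.7 degrees, less where a joint would pass 70% of its speed; a pose out of reach is approached as far as the arm can. A call with a gripper value outside its range is refused whole. The fingers move at their own pace and stop on an object; the grip force is fixed at half the most. Time passes only in rows, so rows that do not move let the fingers close. It gives the time, the measured TCP pose, the force and the opening at its end, in the units of the state.
- ctrl.state(): the state, without advancing time (a new reading comes with each control period).
- vision.read_camera(name): name is "scene" or "top" or "wrist"; returns a dict with "color" (420x560x3 uint8, blue, green, red), "intrinsics" (3x3 intrinsics, pixels), "R" (3x3) and "t" (3): a world point X has camera coordinates R X + t. Camera axes: x right, y down, z forward; pixel columns grow to the right and rows downward; lengths in m; the calibration is good to about 2 mm. A picture is of the moment at which its call begins. There is no depth.
- ctrl.hand_in(): hands the job in, once; it reports no verdict.
The state is a dict: "time_s": time; "qpos": joint angles; "joint_vel": joint speeds; "joint_efforts": joint torques, N m; "tcp_pos": TCP position; "eef_rot": TCP orientation; "contact_force": force on the tool from outside, world axes, zero at the start; "torque": the same for the moment, N m; "width": opening from 0.0 (shut) to 1.0 (fully open).
Only numpy, scipy, OpenCV 4.12 (cv2) and the standard library are available. Lean on these libraries where they do the work, as an engineer would, in place of code of your own. Each camera call takes 0.05 s, during which the arm holds its last target. There are 200 camera calls.

TASK

The curd press on the kitchen table has two wing nuts on its pressure bar: one is already down on its washer, the other stands up loose on its thread. Turn the loose one clockwise with repeated fingertip strokes against its wings until it is fully home on its washer, finger-tight but never forced. Leave the other nut, the press and the things around it as they are.

Things in the scene. Friction and masses are not known exactly. Their poses are not given: they have to be found in the camera images.
- press: Two-screw curd press, fixed to the table. Wooden base board 160 x 300 mm, white perforated mould 128 mm across, blue follower, wooden pressure bar 50 x 284 x 28 mm on top. Two upright threaded steel rods, 12 mm thick, pass through the bar at y = +115 and -115 mm, x = 0, and end 215 mm above the table. Origin: centre of the base at table height; z up, y along the bar. Either rod may carry the loose nut.
- bar_top (a point): Centre of the pressure bar's top face, 174 mm above the table. On the bar round each rod lies a brass washer, 34 mm across, 2.5 mm thick, its top 176.5 mm above the table.
- loose_nut: The loose steel wing nut. Origin: on the rod's axis at the nut's underside; it goes down with the nut but does not turn; z up. At the start the underside is 4.8 to 7.6 mm above the washer; home = on the washer, origin 176.5 mm above the table. Flange 27 mm across, 5 mm high; hub up to 25 mm across, 15 mm high; the rod sticks out above it between the wings.
- loose_nut_wings (a point): Point on the loose nut's axis 24 mm above its underside, turning with it: x points along one wing, -x along the other, z up. The two wings are upright plates 5 mm thick that rise outwards from the hub, 66 mm from tip to tip, tops 33 mm above the underside; their flat faces are best met 14 to 30 mm above the underside and 17 to 30 mm from the axis.
- loose_nut_turn (a joint): Turn of the loose nut in rad: 0 = home on its washer (a stop), negative = unscrewed by that much; grows when turned clockwise seen from above. The thread lowers it 6 mm per full turn. At the start -8 to -5. It runs freely (drag about 0.025 N m, 1 N at the wings), stays where it is left and does not spring back.
- tight_nut: The other wing nut, of the same shape, already home on the other washer, tight (0.6 N m to turn). To be left alone. Origin on the rod's axis at its underside, z up.
- tight_nut_turn (a joint): Turn of the tight nut in rad: 0 = home; negative = unscrewed.
- cutter: Bystander: round steel cookie cutter, 60 mm across, 25 mm high, loose on the table beyond the press. Origin: centre of its underside.
- shaker: Bystander: sugar shaker, glass jar with steel cap, 54 mm across, 100 mm high, loose on the table beyond the press. Origin: centre of its underside.
- spoon: Bystander: wooden spoon, 170 mm long, lying on the table on the robot's side of the press. Origin: under its middle, x along the spoon.
- bowl: Bystander: small white bowl, 90 mm across, 40 mm high, loose on the table beside the press. Origin: centre of its underside.

How it is judged:
At the end, for the whole second after the job is handed in: The loose nut is within 0.35 rad (a third of a millimetre) of home on its washer and still; the other nut is still home within 0.2 rad; cutter, shaker, spoon and bowl are within 15 mm of where they stood (value of joint loose_nut_turn above -0.35 rad and z of loose_nut in the frame of press below 0.1771 m and velocity of joint loose_nut_turn between -0.1 and 0.1 rad/s and value of joint tight_nut_turn above -0.2 rad and distance of each of cutter, shaker, spoon, bowl from where it was at the start of the episode below 0.015 m); the robot touches nothing.
It fails at once if the loose nut was forced, rammed or squeezed (more than 40 N from the fingers) (contact force between the fingers and loose_nut above 40 N).
It fails at once if the tight nut was loosened (value of joint tight_nut_turn below -0.2 rad).
It fails at once if the press was leaned on (more than 40 N) (contact force between anything else and press above 40 N).
It fails at once if a thing beside the press was knocked or lifted (distance of any of cutter, shaker, spoon, bowl from where it was at the start of the episode above 0.015 m).
It also fails if it takes over 72 s, if anything falls off the work surface, if the arm or the gripper's body presses on something with over 40 N, if the wrist force passes 120 N, or if a joint passes its speed limit or range.

## Working session

There is one attempt and no reset: what is moved stays moved. The work goes in short steps, Python scripts to look and compute and a tool call to move; the robot and the scene stay as the last step left them, time stands still between calls to the robot, and variables do not carry over. Pictures are saved under pics/ and viewed, about 8 in all and at most 12, crops included, and the job is handed in when it is done.

Besides the shell and the picture viewer there is one more tool, called by a JSON object that holds its "name" and its "arguments". jog_arm: Moves the arm, as the interface text tells. Its arguments: {"type":"object","properties":{"increments":{"type":"array","items":{"type":"array","items":{"type":"number"}}}},"required":["increments"]}

```bash
mkdir -p pics; ls
python3 - <<'E'
from plant import ctrl, vision
import cv2,numpy as np
s=ctrl.state(); print(s)
for n in ("scene","top"):
    c=vision.read_camera(n); cv2.imwrite(f"pics/{n}0.png",c["color"]); np.savez(f"{n}0.npz",**c)
    print(n,c["intrinsics"].tolist(),c["R"].tolist(),c["t"])
a=cv2.imread("pics/scene0.png");b=cv2.imread("pics/top0.png")
E
```

```text
pics
{'time_s': 0.0, 'qpos': array([-1.26612781e+00,  2.21218320e-01,  1.52759713e+00, -3.22358490e-05,
        1.39469352e+00, -1.26102170e-01]), 'joint_vel': array([ 0.0003926 , -0.00078278,  0.0011421 ,  0.00193508, -0.00084005,
        0.00072517]), 'joint_efforts': array([-8.32935202e-04, -4.96900105e+01, -3.89396310e+01, -1.00794937e-04,
        1.09701310e-02, -3.19869366e-05]), 'tcp_pos': array([ 0.26078725, -0.56733578,  0.23021147]), 'eef_rot': array([-6.02236955e-04,  8.41895202e-01, -5.39640205e-01, -7.45407180e-04]), 'contact_force': array([-0.66739392,  0.73621659, -0.59095163]), 'torque': array([ 0.02256832, -0.00225889,  0.04065735]), 'width': 0.9984526241398434}
scene [[383.89039921471664, 0.0, 278.63774861079514], [0.0, 383.89039921471664, 210.09570512417847], [0.0, 0.0, 1.0]] [[0.04384256987148836, 0.9990240736703364, 0.005359971472892824], [0.8185054309424832, -0.032843172975212824, -0.5735592258054789], [-0.5728234357851675, 0.029533476193073022, -0.819146559047421]] [-0.08266883 -0.39111238  1.19824908]
top [[390.98952266307884, 0.0, 275.25124974899177], [0.0, 390.98952266307884, 209.8758214427562], [0.0, 0.0, 1.0]] [[-0.004007615532794094, -0.9999874794414456, 0.0029966611563537085], [-0.9786267892899166, 0.0033058344449523203, -0.20561779772853286], [0.20560531681318606, -0.0037566499660280153, -0.9786277848493687]] [0.06218239 0.60249774 0.79719111]
```

View pics/scene0.png

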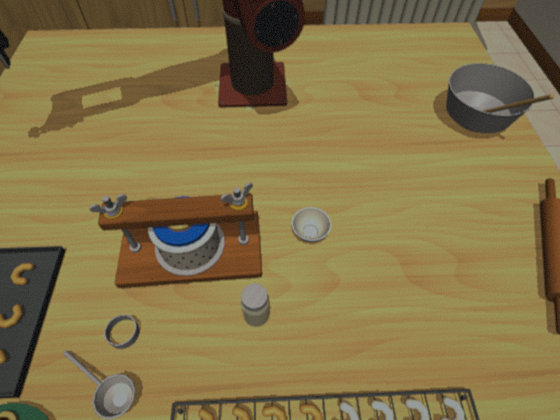

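View pics/top0.png

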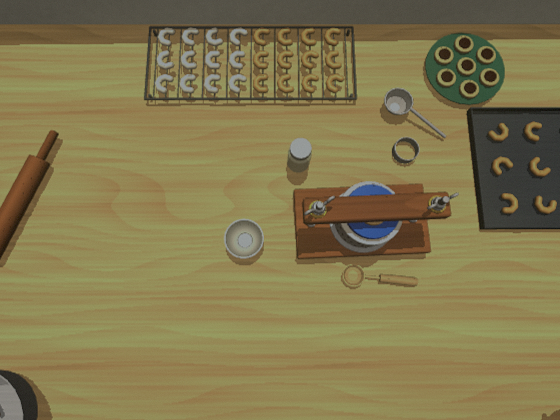

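The scene picture shows the nuts at about (110,207) and (238,197). In the top picture they are at (440,203) and (318,208). I'll zoom in on both.

Run:
```python
import cv2,numpy as np
a=cv2.imread("pics/scene0.png");b=cv2.imread("pics/top0.png")
def cr(i,x,y): return cv2.resize(i[y-30:y+30,x-40:x+40],(400,300),interpolation=cv2.INTER_CUBIC)
cv2.imwrite("pics/c0.png",np.vstack([np.hstack([cr(a,110,205),cr(a,238,195)]),np.hstack([cr(b,440,205),cr(b,318,208)])]))
```

```text
(no output)
```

View pics/c0.png

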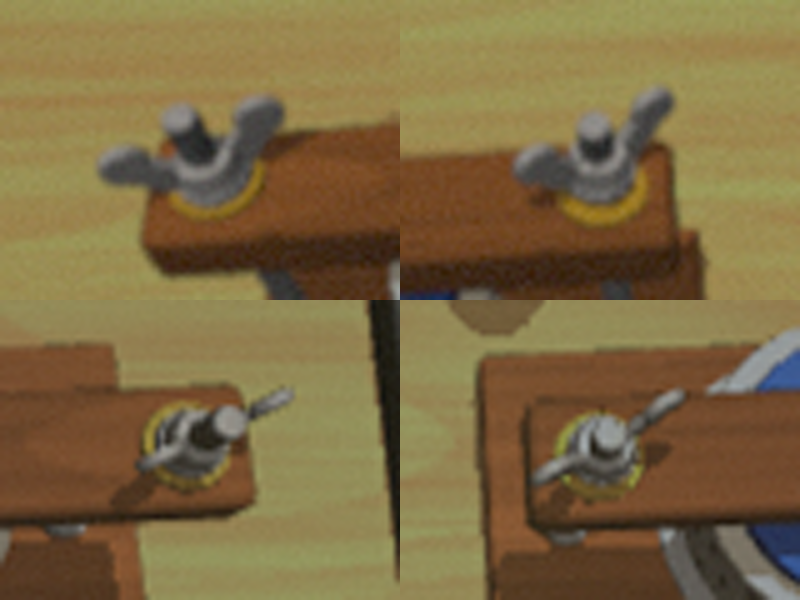

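The rod sticks out less above the +y nut (scene right, top left), and more of its washer shows. That makes it the loose one. Next I'll triangulate the rod tops and wing tips.

```bash
cat > h.py <<'E'
import numpy as np
def ray(c,u,v,z):
    o=-c["R"].T@c["t"]; d=c["R"].T@np.linalg.solve(c["intrinsics"],[u,v,1.])
    return (o+d*(z-o[2])/d[2])
def tri(cs,ps):
    A=0;b=0
    for c,p in zip(cs,ps):
        o=-c["R"].T@c["t"]; d=c["R"].T@np.linalg.solve(c["intrinsics"],[*p,1.]); d/=np.linalg.norm(d)
        P=np.eye(3)-np.outer(d,d); A=A+P; b=b+P@o
    return np.linalg.solve(A,b)
E
python3 - <<'E'
from h import *
s=np.load("scene0.npz");t=np.load("top0.npz")
np.set_printoptions(precision=4,suppress=True)
for n,a,b in [("rodtight",(106,197.4),(446,199)),("rodloose",(237,190),(320,204)),("wingA(+x?)",(225,198),(333,197.4)),("wingB",(251,184.6),(307,212)),
  ("shaker top",(256,295),(300,147)),("bowl",(312,224),(244,239)),("cutter",(123,330),(405,150)),("spoon end",(0,0),(413,282)),("spoon head",(0,0),(353,276))]:
    print(n,tri([s,t],[a,b]) if a[0] else "", ray(s,*a,.213)[:2],ray(t,*b,.213 if a[0] else .01)[:2])
E
```

```text
rodtight [ 0.5901 -0.2496  0.2136] [ 0.5897 -0.2498] [ 0.5903 -0.2501]
rodloose [ 0.5818 -0.0198  0.2126] [ 0.5822 -0.0188] [ 0.5817 -0.0206]
wingA(+x?) [ 0.5951 -0.0429  0.2079] [ 0.5994 -0.0397] [ 0.5939 -0.0446]
wingB [0.5678 0.0046 0.2094] [0.5708 0.0063] [0.567  0.0033]
shaker top [0.7352 0.0072 0.0981] [0.7831 0.0133] [0.691  0.0138]
bowl [0.543  0.1322 0.0306] [0.6602 0.1091] [0.5184 0.1163]
cutter [ 0.7601 -0.2538  0.011 ] [ 0.8278 -0.1757] [ 0.6845 -0.1822]
spoon end  [-0.1159 -0.6905] [ 0.4468 -0.2497]
spoon head  [-0.1159 -0.6905] [ 0.4606 -0.1151]
```

The loose nut's axis is at about (0.582, -0.020), and its wings lie at about -60°/120° yaw. The checks agree: the rods are 230 mm apart and their tops at 0.213. Plan: straddle the nut coaxially with part-closed fingers and turn both wings as a couple. Between strokes I'll open wide and turn back. First, the approach from above.

{"name": "jog_arm", "arguments": {"increments": [[8.5,0,0,-2.5,0],[8.5,0,0,-2.5,0],[8.5,-2.8,-4,0,0],[8.5,-2.8,-4,0,0],[8.5,-2.8,-4,0,0],[8.5,-2.8,-4,0,0],[8.5,-2.8,-4,0,0],[8.5,-2.8,-4,0,0],[8.5,-2.8,-4,0,0],[8.5,-2.8,-4,0,0],[8.5,-2.8,-4,0,0],[8.5,-2.8,-4,0,0],[8.5,-2.8,-4,0,0],[8.5,-2.8,-4,0,0],[8.5,-2.8,-4,0,0],[8.5,0,0,0,0]]}}

```text
time_s: 2.1
tcp_pos: [0.582, -0.017, 0.2804]
eef_rot: [-0.0, 0.843, -0.538, -0.001]
contact_force: [0.1, -1.0, 0.3]
width: 0.995
```

{"name": "jog_arm", "arguments": {"increments": [[8.5,0,0,0,-0.18],[8.5,0,0,0,-0.18],[8.5,0,0,0,-0.18],[8.5,0,0,0,-0.18],[8.5,0,0,0,-0.18],[8.5,0,0,0,-0.18],[8.5,0,0,0,-0.18],[8.5,0,0,0,-0.18],[8.5,0,0,0,-0.1],[8.5,0,0,0,0],[8.5,0,0,0,0]]}}

```text
time_s: 3.48
tcp_pos: [0.5812, -0.0205, 0.2811]
eef_rot: [-0.0, 0.98, 0.197, -0.0]
contact_force: [0.4, -0.4, 0.4]
width: 0.991
```

```bash
cat >> h.py <<'E'
def st():
    from plant import ctrl
    s=ctrl.state(); w,x,y,z=s["eef_rot"]
    yaw=np.degrees(np.arctan2(2*(x*y+w*z),1-2*(y*y+z*z)))
    print("t",round(s["time_s"],2),"tcp",s["tcp_pos"].round(4),"yaw",yaw.round(1),"F",s["contact_force"].round(1),"T",s["torque"].round(2),"w",round(float(s["width"]),3),"q1,q6",s["qpos"][[0,5]].round(2))
    return s
E
python3 - <<'E'
from h import *; from plant import vision; import cv2
c=vision.read_camera("wrist"); st(); cv2.imwrite("pics/w1.png",c["color"]); np.savez("w1.npz",**c)
for p in [(.582,-.0195,.213),(.5951,-.0429,.208),(.5678,.0046,.209)]:
    q=c["intrinsics"]@(c["R"]@np.array(p)+c["t"]); print(q[:2]/q[2])
E
```

```text
t 3.52 tcp [ 0.5813 -0.0204  0.2812] yaw 22.8 F [ 0.7 -0.8 -0.3] T [-0.02 -0.02  0.04] w 0.997 q1,q6 [-0.17 -0.57]
[280.10775431 223.4175188 ]
[284.43891723 257.45877101]
[274.16346295 179.85527631]
```

View pics/w1.png

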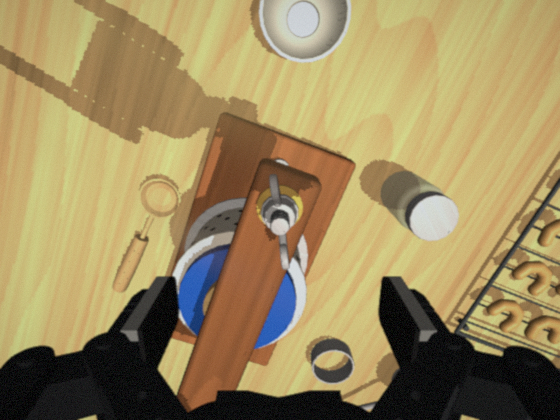

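The wrist view confirms it: rod top at about (280,222), wing tips at (286,265) and (275,182), as predicted. The jaws are nearly perpendicular to the wings. I'll go down and close to 4 cm around them.

{"name": "jog_arm", "arguments": {"increments": [[8.5,0,0,2.5,0],[8.5,0,0,2.5,0],[8.5,0,0,2.0,0],[8.5,0,0,1.3,0],[4,0,0,0,0],[4,0,0,0,0],[4,0,0,0,0],[4,0,0,0,0],[4,0,0,0,0],[4,0,0,0,0]]}}

```text
time_s: 4.78
tcp_pos: [0.5815, -0.02, 0.1984]
eef_rot: [0.0, 0.98, 0.199, 0.0]
contact_force: [0.0, 0.2, -1.0]
width: 0.471
```

Run:
```python
from h import *; from plant import vision; import cv2
st()
a=vision.read_camera("scene")["color"][150:240,180:300]; b=vision.read_camera("wrist")["color"][150:420,100:460]
cv2.imwrite("pics/e1.png",np.hstack([cv2.resize(a,(400,300),interpolation=cv2.INTER_CUBIC),cv2.resize(b,(400,300))]))
```

```text
t 4.78 tcp [ 0.5815 -0.02    0.1984] yaw 22.9 F [ 0.   0.2 -1. ] T [-0.    0.05  0.01] w 0.471 q1,q6 [-0.17 -0.57]
```

View pics/e1.png

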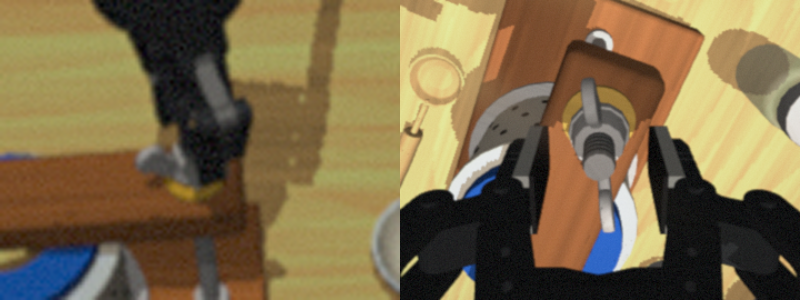

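Clean straddle, centred, with no contact. Stroke 1, clockwise (+).

{"name": "jog_arm", "arguments": {"increments": [[4,0,0,0,0.17],[4,0,0,0,0.17],[4,0,0,0,0.17],[4,0,0,0,0.17],[4,0,0,0,0.17],[4,0,0,0,0.17],[4,0,0,0,0.17],[4,0,0,0,0.17],[4,0,0,0,0]]}}

```text
time_s: 6.0
tcp_pos: [0.5815, -0.02, 0.1982]
eef_rot: [0.0, 0.887, -0.461, -0.0]
contact_force: [0.9, 0.3, -0.8]
width: 0.471
```

Run:
```python
from h import *; from plant import vision; import cv2
st()
b=vision.read_camera("wrist")["color"][150:420,100:460]
cv2.imwrite("pics/e2.png",cv2.resize(b,(533,400)))
```

```text
t 6.0 tcp [ 0.5815 -0.02    0.1982] yaw -54.9 F [ 0.9  0.3 -0.8] T [-0.01 -0.01 -0.02] w 0.471 q1,q6 [-0.17  0.79]
```

View pics/e2.png

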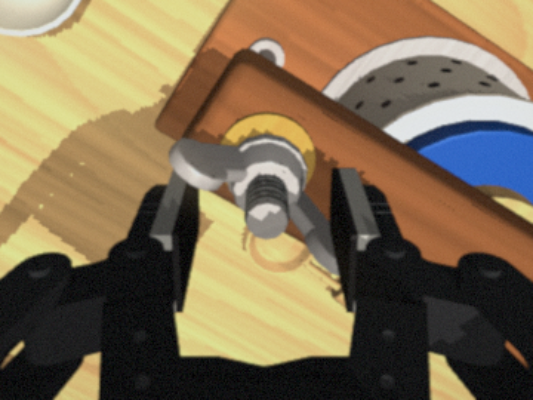

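The finger edges drive both wings with about 35° lag and no side force. I'll finish the stroke, open and turn back.

{"name": "jog_arm", "arguments": {"increments": [[4,0,0,0,0.165],[4,0,0,0,0.165],[4,0,0,0,0.165],[4,0,0,0,0.165],[4,0,0,0,0.165],[4,0,0,0,0.165],[4,0,0,0,0.165],[4,0,0,0,0.165],[4,0,0,0,0.165],[4,0,0,0,0.165],[4,0,0,0,0],[8.5,0,0,0,0],[8.5,0,0,0,0],[8.5,0,0,0,0],[8.5,0,0,0,0],[8.5,0,0,0,0],[8.5,0,0,0,0]]}}

```text
time_s: 8.18
tcp_pos: [0.5815, -0.02, 0.1983]
eef_rot: [-0.0, -0.263, 0.965, 0.0]
contact_force: [0.4, -0.0, 0.3]
width: 0.995
```

{"name": "jog_arm", "arguments": {"increments": [[8.5,0,0,0,-0.18],[8.5,0,0,0,-0.18],[8.5,0,0,0,-0.18],[8.5,0,0,0,-0.18],[8.5,0,0,0,-0.18],[8.5,0,0,0,-0.18],[8.5,0,0,0,-0.18],[8.5,0,0,0,-0.18],[8.5,0,0,0,-0.18],[8.5,0,0,0,-0.18],[8.5,0,0,0,-0.18],[8.5,0,0,0,0]]}}

```text
time_s: 9.68
tcp_pos: [0.5815, -0.02, 0.1983]
eef_rot: [-0.0, 0.951, -0.311, -0.0]
contact_force: [-0.6, -0.1, 0.3]
width: 0.998
```

{"name": "jog_arm", "arguments": {"increments": [[8.5,0,0,0,-0.18],[8.5,0,0,0,-0.18],[8.5,0,0,0,-0.18],[8.5,0,0,0,-0.18],[8.5,0,0,0,-0.18],[8.5,0,0,0,-0.18],[8.5,0,0,0,-0.18],[8.5,0,0,0,-0.18],[8.5,0,0,0,-0.18],[8.5,0,0,0,-0.18],[8.5,0,0,0,-0.15],[8.5,0,0,0,0]]}}

```text
time_s: 11.18
tcp_pos: [0.5815, -0.02, 0.1983]
eef_rot: [0.0, 0.791, 0.611, 0.0]
contact_force: [-0.4, 0.5, -0.7]
width: 0.995
```

Run:
```python
from h import *; from plant import vision; import cv2
st()
b=vision.read_camera("wrist")["color"][120:420,80:480]
cv2.imwrite("pics/e3.png",b)
```

```text
t 11.18 tcp [ 0.5815 -0.02    0.1983] yaw 75.4 F [-0.4  0.5 -0.7] T [-0.03 -0.02 -0.06] w 0.995 q1,q6 [-0.17 -1.49]
```

View pics/e3.png

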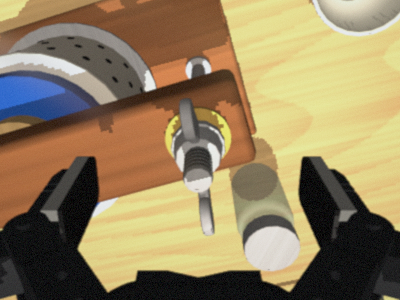

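The wings are again perpendicular to the open jaws. The nut has turned about 2.2 rad, so 2.8 to 5.8 remain. Stroke 2 starts with the part that is sure to be free.

{"name": "jog_arm", "arguments": {"increments": [[4,0,0,0,0],[4,0,0,0,0],[4,0,0,0,0],[4,0,0,0,0],[4,0,0,0,0],[4,0,0,0,0.17],[4,0,0,0,0.17],[4,0,0,0,0.17],[4,0,0,0,0.17],[4,0,0,0,0.17],[4,0,0,0,0.17],[4,0,0,0,0.17],[4,0,0,0,0.17],[4,0,0,0,0.17],[4,0,0,0,0.17],[4,0,0,0,0]]}}

```text
time_s: 13.22
tcp_pos: [0.5815, -0.02, 0.1983]
eef_rot: [-0.0, 0.982, -0.188, -0.0]
contact_force: [-0.3, 0.3, -0.6]
width: 0.465
```

{"name": "jog_arm", "arguments": {"increments": [[4,0,0,0,0.17],[4,0,0,0,0.17],[4,0,0,0,0.17],[4,0,0,0,0.17],[4,0,0,0,0.17],[4,0,0,0,0.17],[4,0,0,0,0.17],[4,0,0,0,0.17],[4,0,0,0,0.17],[4,0,0,0,0.1],[4,0,0,0,0]]}}

```text
time_s: 14.6
tcp_pos: [0.5816, -0.0201, 0.1983]
eef_rot: [0.0, -0.538, 0.843, -0.0]
contact_force: [0.2, 0.3, -0.3]
width: 0.471
```

Run:
```python
from h import *; from plant import vision; import cv2
st()
a=vision.read_camera("scene")["color"][150:240,180:300]; b=vision.read_camera("wrist")["color"][150:420,100:460]
cv2.imwrite("pics/e4.png",np.hstack([cv2.resize(a,(400,300),interpolation=cv2.INTER_CUBIC),cv2.resize(b,(400,300))]))
```

```text
t 14.6 tcp [ 0.5816 -0.0201  0.1983] yaw -114.9 F [ 0.2  0.3 -0.3] T [-0.11 -0.1   0.05] w 0.471 q1,q6 [-0.17  1.84]
```

View pics/e4.png

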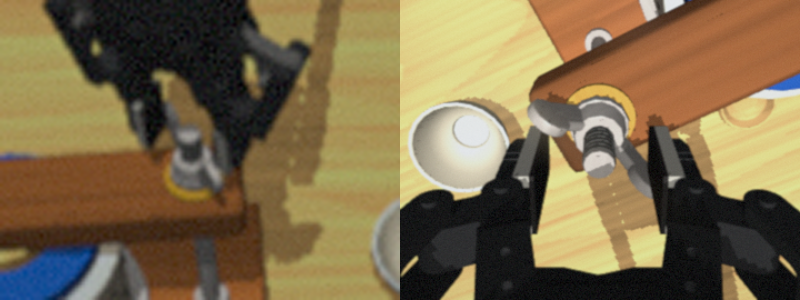

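Stroke 2 is going well, with about 4.7 rad turned in all. That leaves between 0.3 and 3.3 rad. Before creeping in I want a height check, so I'll work out the wrist camera's geometry for an oblique look at both nuts.

Run:
```python
from h import *
np.set_printoptions(precision=3,suppress=True)
c=np.load("w1.npz"); o=-c["R"].T@c["t"]; a=np.radians(22.8)
T=np.array([[np.cos(a),np.sin(a),0],[np.sin(a),-np.cos(a),0],[0,0,-1]]) # cols tool x,y,z
print("cam in tool",T.T@(o-[.5813,-.0204,.2812]),"cam axes in tool (rows x,y,z)\n",c["R"]@T,c["intrinsics"][0,0])
s=np.load("scene0.npz");t=np.load("top0.npz")
A=tri([s,t],[(95,208),(456,194.4)]);B=tri([s,t],[(123,196),(431,208)]);print("tight wings",A,B,np.degrees(np.arctan2(*(A-B)[1::-1])))
```

```text
cam in tool [-0.    -0.082 -0.144] cam axes in tool (rows x,y,z)
 [[ 1.     0.    -0.   ]
 [-0.     0.948 -0.318]
 [ 0.     0.318  0.948]] 353.2844147782504
tight wings [ 0.602 -0.273  0.2  ] [ 0.577 -0.227  0.199] -61.4545575429071
```

An oblique comparison with the tight nut gives a usable height: same relative pose, open jaws perpendicular to the wings. I'll open and turn back to yaw about 120°, which also sets up stroke 3.

{"name": "jog_arm", "arguments": {"increments": [[8.5,0,0,0,0],[8.5,0,0,0,0],[8.5,0,0,0,0],[8.5,0,0,0,0],[8.5,0,0,0,0],[8.5,0,0,0,-0.18],[8.5,0,0,0,-0.18],[8.5,0,0,0,-0.18],[8.5,0,0,0,-0.18],[8.5,0,0,0,-0.18],[8.5,0,0,0,-0.18],[8.5,0,0,0,-0.18],[8.5,0,0,0,-0.18],[8.5,0,0,0,-0.18],[8.5,0,0,0,-0.18],[8.5,0,0,0,-0.18]]}}

```text
time_s: 16.7
tcp_pos: [0.5815, -0.02, 0.1983]
eef_rot: [-0.0, 1.0, -0.012, 0.0]
contact_force: [0.7, 0.1, 0.5]
width: 0.999
```

{"name": "jog_arm", "arguments": {"increments": [[8.5,0,0,0,-0.18],[8.5,0,0,0,-0.18],[8.5,0,0,0,-0.18],[8.5,0,0,0,-0.18],[8.5,0,0,0,-0.18],[8.5,0,0,0,-0.18],[8.5,0,0,0,-0.18],[8.5,0,0,0,-0.18],[8.5,0,0,0,-0.18],[8.5,0,0,0,-0.18],[8.5,0,0,0,-0.18],[8.5,0,0,0,-0.12],[8.5,0,0,0,0]]}}

```text
time_s: 18.32
tcp_pos: [0.5815, -0.02, 0.1983]
eef_rot: [-0.0, 0.511, 0.86, -0.0]
contact_force: [0.5, 0.3, -0.2]
width: 0.992
```

Run:
```python
from h import *; from plant import vision; import cv2
st()
for i in range(3):
    c=vision.read_camera("wrist"); cv2.imwrite(f"pics/L{i}.png",c["color"])
np.savez("L.npz",**c)
a=np.radians(120)
T=lambda a:np.array([[np.cos(a),np.sin(a)],[np.sin(a),-np.cos(a)]])
print("shift in tool axes at yaw 120:",T(np.radians(120)).T@[.0083,-.2298])
```

```text
t 18.32 tcp [ 0.5815 -0.02    0.1983] yaw 118.5 F [ 0.5  0.3 -0.2] T [ 0.02 -0.01 -0.01] w 0.992 q1,q6 [-0.17 -2.24]
shift in tool axes at yaw 120: [-0.20316264 -0.10771199]
```

{"name": "jog_arm", "arguments": {"increments": [[8.5,0,0,-3,0],[8.5,0,0,0,0],[8.5,-5.15,-2.56,0,0],[8.5,-5.15,-2.56,0,0],[8.5,-5.15,-2.56,0,0],[8.5,-5.15,-2.56,0,0],[8.5,0,0,0,0.1775],[8.5,0,0,0,0.1775],[8.5,0,0,0,0.1775],[8.5,0,0,0,0.1775],[8.5,0,0,0,0.1775],[8.5,0,0,0,0.1775],[8.5,0,0,0,0.1775],[8.5,0,0,0,0.1775],[8.5,0,0,0,0.1775],[8.5,0,0,0,0],[8.5,0,0,3,0],[8.5,0,0,0,0],[8.5,0,0,0,0]]}}

```text
time_s: 20.85
tcp_pos: [0.5903, -0.2499, 0.1987]
eef_rot: [-0.0, 0.972, 0.235, -0.0]
contact_force: [0.1, 0.3, 0.1]
width: 0.993
```

Run:
```python
from h import *; from plant import vision; import cv2
st()
for i in range(3):
    c=vision.read_camera("wrist"); cv2.imwrite(f"pics/T{i}.png",c["color"])
np.savez("T.npz",**c)
out=[]
for n in "LT":
    m=np.mean([cv2.imread(f"pics/{n}{i}.png").astype(float) for i in range(3)],0).astype(np.uint8)
    cv2.imwrite(f"pics/{n}m.png",m); out.append(cv2.resize(m[190:350,230:330],(375,600),interpolation=cv2.INTER_CUBIC))
cv2.imwrite("pics/LT.png",np.hstack(out))
```

```text
t 20.85 tcp [ 0.5903 -0.2499  0.1987] yaw 27.2 F [0.1 0.3 0.1] T [-0.03 -0.03 -0.01] w 0.993 q1,q6 [-0.52 -1.  ]
```

View pics/LT.png

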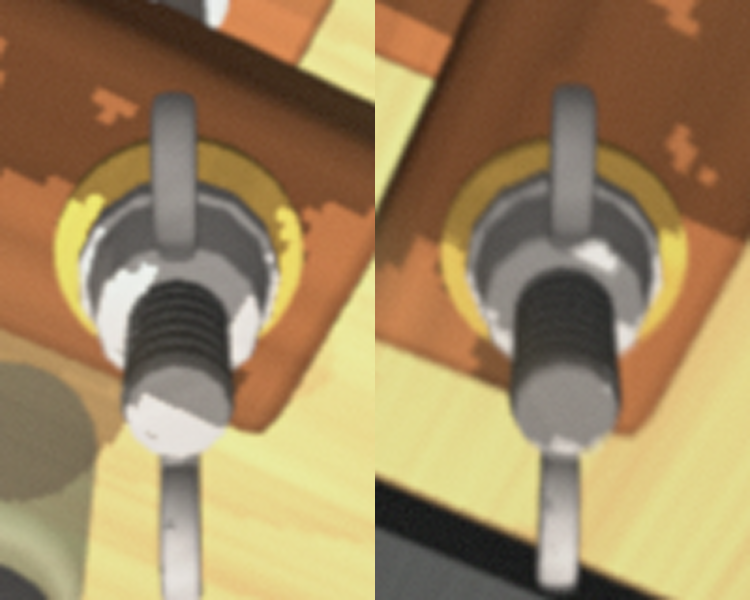

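The views match well: rod top at crop row ~410 in both. The loose nut's wing tips sit 6 to 10 crop px lower in the image, so it is still raised a little. I'll put numbers on it.

Run:
```python
from h import *; import cv2
from plant import ctrl
L=cv2.imread("pics/Lm.png").astype(float);T=cv2.imread("pics/Tm.png").astype(float)
# saturation profile along wing columns
def prof(m,x0,x1,y0,y1):
    p=m[y0:y1,x0:x1].mean(1); return (p.max(1)-p.min(1))
uc=lambda xc:(230+(xc-8)/3.75,230+(xc+8)/3.75)
for n,m,u,l in(("L",L,175,182),("T",T,574-375,558-375)):
    a,b=[int(round(v)) for v in uc(u)]; p=prof(m,a,b,208,224); print(n,"upper",p.round().astype(int))
    a,b=[int(round(v)) for v in uc(l)]; p=prof(m,a,b,335,365); print(n,"lower",p.round().astype(int), m[335:365,a:b].mean((1,2)).round().astype(int))
for n,ax,zt in(("L",(.5815,-.02),.2095),("T",(.5900,-.2499),.2095)):
    c=np.load(n+".npz"); y=np.radians(118.5 if n=="L" else 27.2); ty=np.array([np.sin(y),-np.cos(y)])
    f=lambda r,z:(lambda q:q[:2]/q[2])(c["intrinsics"]@(c["R"]@np.array([*(np.array(ax)+r*ty),z])+c["t"]))
    print(n,"rodtop",f(0,.215),"tips home",f(-.033,zt),f(.033,zt),"px/mm",f(-.033,zt+.001)-f(-.033,zt),f(.033,zt+.001)-f(.033,zt))
```

```text
L upper [67 67 70 72 74 70 44 12  6  5  6  7  8  7  8  8]
L lower [14 12 14 13 13 11 11  9  9  9  9 10 11 12 13 14 37 78 90 92 92 91 90 91
 91 93 96 97 98 99] [207 210 209 212 213 217 219 222 223 225 223 221 217 214 212 205 191 196
 197 196 195 196 197 196 195 194 191 191 189 188]
T upper [74 74 74 66 41 19  9  6  6  7  8  8  8  8  8  8]
T lower [13 12 12 12 12 13 13 13 14 14 11  8  4  2  2  0  2  3  2  2  2  2  2  2
  2  2  3  2  2  2] [209 212 213 216 217 214 211 207 205 199 174 126  80  50  36  46  68  86
  91  90  89  89  89  89  88  88  89  88  89  89]
L rodtop [278.10562255 298.1109196 ] tips home [278.07818612 218.86273179] [278.15498239 353.73723112] px/mm [-0.00286304  0.87021265] [-0.00203926  1.54948612]
T rodtop [277.15922964 294.83242435] tips home [277.00804741 216.04472202] [277.31917697 350.34949885] px/mm [-0.00398486  0.84855359] [-0.00165211  1.5221094 ]
```

The estimate is noisy: the two tips together give about 1.6 ± 0.5 mm still to go, or 1.2 to 2.2 rad. I'll go back over the loose nut and drive the safe part first.

{"name": "jog_arm", "arguments": {"increments": [[8.5,0,0,-3,0],[8.5,0,0,0,0],[8.5,0,0,0,-0.1775],[8.5,0,0,0,-0.1775],[8.5,0,0,0,-0.1775],[8.5,0,0,0,-0.1775],[8.5,0,0,0,-0.1775],[8.5,0,0,0,-0.1775],[8.5,0,0,0,-0.1775],[8.5,0,0,0,-0.1775],[8.5,0,0,0,-0.1775],[8.5,0,0,0,0],[8.5,5.15,2.56,0,0],[8.5,5.15,2.56,0,0],[8.5,5.15,2.56,0,0],[8.5,5.15,2.56,0,0],[8.5,0,0,0,0],[8.5,0,0,0,0]]}}

```text
time_s: 23.25
tcp_pos: [0.5816, -0.0202, 0.2283]
eef_rot: [0.0, 0.511, 0.86, -0.0]
contact_force: [0.1, -0.1, -0.6]
width: 0.995
```

{"name": "jog_arm", "arguments": {"increments": [[8.5,0,0,3,0],[4,0,0,0,0],[4,0,0,0,0],[4,0,0,0,0],[4,0,0,0,0],[4,0,0,0,0],[4,0,0,0,0.16],[4,0,0,0,0.16],[4,0,0,0,0.16],[4,0,0,0,0.16],[4,0,0,0,0.16],[4,0,0,0,0.16],[4,0,0,0,0.16],[4,0,0,0,0.16],[4,0,0,0,0.16],[4,0,0,0,0.16],[4,0,0,0,0.16],[4,0,0,0,0],[4,0,0,0,0]]}}

```text
time_s: 25.62
tcp_pos: [0.5815, -0.0199, 0.1984]
eef_rot: [-0.0, 0.988, 0.156, 0.0]
contact_force: [-0.5, 0.2, 0.1]
width: 0.471
```

```bash
python3 -c "
from h import *
st();st()"
```

```text
t 25.62 tcp [ 0.5815 -0.0199  0.1984] yaw 17.9 F [-0.5  0.2  0.1] T [-0.03  0.01 -0.05] w 0.471 q1,q6 [-0.17 -0.48]
t 25.62 tcp [ 0.5815 -0.0199  0.1984] yaw 17.9 F [-0.5  0.2  0.1] T [-0.03  0.01 -0.05] w 0.471 q1,q6 [-0.17 -0.48]
```

{"name": "jog_arm", "arguments": {"increments": [[4,0,0,0,0.03],[4,0,0,0,0.03],[4,0,0,0,0.03],[4,0,0,0,0.03],[4,0,0,0,0.03]]}}

```text
time_s: 26.25
tcp_pos: [0.5815, -0.0201, 0.1983]
eef_rot: [0.0, 0.997, 0.079, 0.0]
contact_force: [0.4, -0.8, 0.1]
width: 0.47
```

```bash
cat > s.py <<'E'
from h import *
s=st(); print("e6",s["joint_efforts"][5].round(3),"q6",s["qpos"][5].round(4))
E
python3 s.py
```

```text
t 26.25 tcp [ 0.5815 -0.0201  0.1983] yaw 9.1 F [ 0.4 -0.8  0.1] T [-0.2   0.03  0.01] w 0.47 q1,q6 [-0.17 -0.33]
e6 -0.296 q6 -0.328
```

{"name": "jog_arm", "arguments": {"increments": [[4,0,0,0,0.02],[4,0,0,0,0.02],[4,0,0,0,0.02]]}}

```text
time_s: 26.62
tcp_pos: [0.5815, -0.02, 0.1983]
eef_rot: [0.0, 0.999, 0.049, -0.0]
contact_force: [1.0, -1.8, -0.7]
width: 0.469
```

```bash
python3 s.py
```

```text
t 26.62 tcp [ 0.5815 -0.02    0.1983] yaw 5.7 F [ 1.  -1.8 -0.7] T [-0.21 -0.01  0.02] w 0.469 q1,q6 [-0.17 -0.27]
e6 -0.189 q6 -0.2686
```

Only drag so far, about 1 to 2 N. I'll keep creeping.

{"name": "jog_arm", "arguments": {"increments": [[4,0,0,0,0.02],[4,0,0,0,0.02],[4,0,0,0,0.02]]}}

```text
time_s: 27.0
tcp_pos: [0.5814, -0.02, 0.1982]
eef_rot: [-0.0, 1.0, 0.019, -0.0]
contact_force: [-0.6, -1.2, -1.3]
width: 0.467
```

```bash
python3 s.py
```

```text
t 27.0 tcp [ 0.5814 -0.02    0.1982] yaw 2.2 F [-0.6 -1.2 -1.3] T [-0.2   0.02  0.  ] w 0.467 q1,q6 [-0.17 -0.21]
e6 -0.188 q6 -0.2086
```

{"name": "jog_arm", "arguments": {"increments": [[4,0,0,0,0.02],[4,0,0,0,0.02],[4,0,0,0,0.02]]}}

```text
time_s: 27.38
tcp_pos: [0.5814, -0.02, 0.1983]
eef_rot: [-0.0, 1.0, -0.011, -0.0]
contact_force: [0.3, -1.1, -0.2]
width: 0.467
```

```bash
python3 s.py
```

```text
t 27.38 tcp [ 0.5814 -0.02    0.1983] yaw -1.2 F [ 0.3 -1.1 -0.2] T [-0.16  0.05  0.06] w 0.467 q1,q6 [-0.17 -0.15]
e6 -0.188 q6 -0.1486
```

{"name": "jog_arm", "arguments": {"increments": [[4,0,0,0,0.02],[4,0,0,0,0.02],[4,0,0,0,0.02]]}}

```text
time_s: 27.75
tcp_pos: [0.5814, -0.02, 0.1983]
eef_rot: [-0.0, 0.999, -0.041, -0.0]
contact_force: [-0.1, -1.1, 0.1]
width: 0.469
```

```bash
python3 s.py
```

```text
t 27.75 tcp [ 0.5814 -0.02    0.1983] yaw -4.7 F [-0.1 -1.1  0.1] T [-0.14  0.01  0.02] w 0.469 q1,q6 [-0.17 -0.09]
e6 -0.188 q6 -0.0885
```

{"name": "jog_arm", "arguments": {"increments": [[4,0,0,0,0.02],[4,0,0,0,0.02],[4,0,0,0,0.02]]}}

```text
time_s: 28.12
tcp_pos: [0.5815, -0.02, 0.1983]
eef_rot: [-0.0, 0.998, -0.071, -0.0]
contact_force: [-0.3, 0.0, -1.6]
width: 0.465
```

```bash
python3 s.py
```

```text
t 28.12 tcp [ 0.5815 -0.02    0.1983] yaw -8.1 F [-0.3  0.  -1.6] T [-0.12  0.05  0.05] w 0.465 q1,q6 [-0.17 -0.03]
e6 -0.188 q6 -0.0286
```

{"name": "jog_arm", "arguments": {"increments": [[4,0,0,0,0.02],[4,0,0,0,0.02],[4,0,0,0,0.02]]}}

```text
time_s: 28.5
tcp_pos: [0.5815, -0.02, 0.1983]
eef_rot: [-0.0, 0.995, -0.1, -0.0]
contact_force: [-1.4, 0.0, 0.3]
width: 0.463
```

```bash
python3 s.py
```

```text
t 28.5 tcp [ 0.5815 -0.02    0.1983] yaw -11.5 F [-1.4  0.   0.3] T [-0.05  0.05  0.05] w 0.463 q1,q6 [-0.17  0.03]
e6 -0.187 q6 0.0314
```

{"name": "jog_arm", "arguments": {"increments": [[4,0,0,0,0.02],[4,0,0,0,0.02]]}}

```text
time_s: 28.75
tcp_pos: [0.5815, -0.0199, 0.1983]
eef_rot: [-0.0, 0.993, -0.12, -0.0]
contact_force: [0.9, 0.7, -0.7]
width: 0.47
```

```bash
python3 s.py
```

```text
t 28.75 tcp [ 0.5815 -0.0199  0.1983] yaw -13.8 F [ 0.9  0.7 -0.7] T [-0.    0.02  0.05] w 0.47 q1,q6 [-0.17  0.07]
e6 -0.187 q6 0.0714
```

{"name": "jog_arm", "arguments": {"increments": [[4,0,0,0,0.02],[4,0,0,0,0.02]]}}

```text
time_s: 29.0
tcp_pos: [0.5815, -0.02, 0.1983]
eef_rot: [-0.0, 0.99, -0.14, -0.0]
contact_force: [-0.0, -0.4, -1.6]
width: 0.465
```

```bash
python3 s.py
```

```text
t 29.0 tcp [ 0.5815 -0.02    0.1983] yaw -16.1 F [-0.  -0.4 -1.6] T [-0.03  0.04  0.11] w 0.465 q1,q6 [-0.17  0.11]
e6 -0.187 q6 0.1115
```

{"name": "jog_arm", "arguments": {"increments": [[4,0,0,0,0.02]]}}

```text
time_s: 29.12
tcp_pos: [0.5815, -0.02, 0.1983]
eef_rot: [-0.0, 0.989, -0.15, 0.0]
contact_force: [0.0, -0.6, -1.3]
width: 0.472
```

```bash
python3 s.py
```

```text
t 29.12 tcp [ 0.5815 -0.02    0.1983] yaw -17.3 F [ 0.  -0.6 -1.3] T [-0.02  0.    0.04] w 0.472 q1,q6 [-0.17  0.13]
e6 -0.187 q6 0.1314
```

{"name": "jog_arm", "arguments": {"increments": [[4,0,0,0,0.015],[4,0,0,0,0.015]]}}

```text
time_s: 29.38
tcp_pos: [0.5815, -0.02, 0.1983]
eef_rot: [-0.0, 0.986, -0.165, 0.0]
contact_force: [-0.1, 0.2, -1.2]
width: 0.465
```

```bash
python3 s.py
```

```text
t 29.38 tcp [ 0.5815 -0.02    0.1983] yaw -19.0 F [-0.1  0.2 -1.2] T [ 0.01 -0.01  0.05] w 0.465 q1,q6 [-0.17  0.16]
e6 -0.132 q6 0.1611
```

{"name": "jog_arm", "arguments": {"increments": [[4,0,0,0,0.015]]}}

```text
time_s: 29.5
tcp_pos: [0.5815, -0.0199, 0.1983]
eef_rot: [-0.0, 0.985, -0.172, 0.0]
contact_force: [0.4, 1.2, -1.1]
width: 0.468
```

```bash
python3 s.py
```

```text
t 29.5 tcp [ 0.5815 -0.0199  0.1983] yaw -19.8 F [ 0.4  1.2 -1.1] T [ 0.04  0.02 -0.  ] w 0.468 q1,q6 [-0.17  0.18]
e6 -0.134 q6 0.1761
```

{"name": "jog_arm", "arguments": {"increments": [[4,0,0,0,0.015],[4,0,0,0,0.015]]}}

```text
time_s: 29.75
tcp_pos: [0.5815, -0.02, 0.1983]
eef_rot: [-0.0, 0.982, -0.187, 0.0]
contact_force: [-0.3, 0.6, -0.1]
width: 0.467
```

```bash
python3 s.py
```

```text
t 29.75 tcp [ 0.5815 -0.02    0.1983] yaw -21.5 F [-0.3  0.6 -0.1] T [0.11 0.   0.03] w 0.467 q1,q6 [-0.17  0.21]
e6 -0.134 q6 0.2061
```

{"name": "jog_arm", "arguments": {"increments": [[4,0,0,0,0.015],[4,0,0,0,0.015]]}}

```text
time_s: 30.0
tcp_pos: [0.5815, -0.02, 0.1983]
eef_rot: [-0.0, 0.979, -0.202, 0.0]
contact_force: [0.1, 1.4, -1.2]
width: 0.468
```

```bash
python3 s.py
```

```text
t 30.0 tcp [ 0.5815 -0.02    0.1983] yaw -23.3 F [ 0.1  1.4 -1.2] T [ 0.13 -0.02 -0.  ] w 0.468 q1,q6 [-0.17  0.24]
e6 -0.134 q6 0.2361
```

{"name": "jog_arm", "arguments": {"increments": [[4,0,0,0,0.015],[4,0,0,0,0.01]]}}

```text
time_s: 30.25
tcp_pos: [0.5815, -0.02, 0.1983]
eef_rot: [-0.0, 0.977, -0.214, 0.0]
contact_force: [0.4, 0.4, -0.9]
width: 0.466
```

```bash
python3 s.py
```

```text
t 30.25 tcp [ 0.5815 -0.02    0.1983] yaw -24.7 F [ 0.4  0.4 -0.9] T [ 0.08 -0.07 -0.  ] w 0.466 q1,q6 [-0.17  0.26]
e6 -0.052 q6 0.2609
```

{"name": "jog_arm", "arguments": {"increments": [[4,0,0,0,0.01],[4,0,0,0,0.01]]}}

```text
time_s: 30.5
tcp_pos: [0.5815, -0.02, 0.1983]
eef_rot: [-0.0, 0.975, -0.223, 0.0]
contact_force: [0.2, 0.3, -1.3]
width: 0.467
```

```bash
python3 s.py
```

```text
t 30.5 tcp [ 0.5815 -0.02    0.1983] yaw -25.8 F [ 0.2  0.3 -1.3] T [ 0.14 -0.08 -0.  ] w 0.467 q1,q6 [-0.17  0.28]
e6 -0.081 q6 0.2807
```

{"name": "jog_arm", "arguments": {"increments": [[4,0,0,0,0.01],[4,0,0,0,0.01]]}}

```text
time_s: 30.75
tcp_pos: [0.5815, -0.02, 0.1983]
eef_rot: [-0.0, 0.972, -0.233, 0.0]
contact_force: [1.0, 1.2, -1.0]
width: 0.471
```

```bash
python3 s.py
```

```text
t 30.75 tcp [ 0.5815 -0.02    0.1983] yaw -27.0 F [ 1.   1.2 -1. ] T [ 0.1  -0.1  -0.02] w 0.471 q1,q6 [-0.17  0.3 ]
e6 -0.081 q6 0.3008
```

{"name": "jog_arm", "arguments": {"increments": [[4,0,0,0,0.01],[4,0,0,0,0.01],[4,0,0,0,0.01]]}}

```text
time_s: 31.12
tcp_pos: [0.5815, -0.02, 0.1983]
eef_rot: [-0.0, 0.969, -0.248, 0.0]
contact_force: [0.4, 1.2, -1.1]
width: 0.469
```

```bash
python3 s.py
```

```text
t 31.12 tcp [ 0.5815 -0.02    0.1983] yaw -28.7 F [ 0.4  1.2 -1.1] T [ 0.12 -0.13  0.05] w 0.469 q1,q6 [-0.17  0.33]
e6 -0.081 q6 0.3308
```

{"name": "jog_arm", "arguments": {"increments": [[4,0,0,0,0.01],[4,0,0,0,0.01],[4,0,0,0,0.01]]}}

```text
time_s: 31.5
tcp_pos: [0.5815, -0.02, 0.1983]
eef_rot: [-0.0, 0.965, -0.262, 0.0]
contact_force: [0.5, 0.5, -1.2]
width: 0.467
```

```bash
python3 s.py
```

```text
t 31.5 tcp [ 0.5815 -0.02    0.1983] yaw -30.4 F [ 0.5  0.5 -1.2] T [ 0.13 -0.13  0.05] w 0.467 q1,q6 [-0.17  0.36]
e6 -0.081 q6 0.3608
```

Still free at the angle where it could have been home. I'll make one second height comparison now. The wings are almost parallel to the tight nut's, so the views can match closely.

{"name": "jog_arm", "arguments": {"increments": [[8.5,0,0,0,0],[8.5,0,0,0,0],[8.5,0,0,0,0],[8.5,0,0,0,0],[8.5,0,0,0,-0.16],[8.5,0,0,0,-0.16],[8.5,0,0,0,-0.16],[8.5,0,0,0,-0.16],[8.5,0,0,0,-0.16],[8.5,0,0,0,-0.16],[8.5,0,0,0,0]]}}

```text
time_s: 32.88
tcp_pos: [0.5815, -0.02, 0.1983]
eef_rot: [0.0, 0.977, 0.213, -0.0]
contact_force: [-0.6, 0.3, 0.0]
width: 0.999
```

Run:
```python
from h import *; from plant import vision; import cv2
st()
m=np.mean([vision.read_camera("wrist")["color"].astype(float) for i in range(3)],0).astype(np.uint8)
cv2.imwrite("pics/Mm.png",m); T=cv2.imread("pics/Tm.png")
cv2.imwrite("pics/MT.png",np.hstack([cv2.resize(i[200:360,230:330],(375,600),interpolation=cv2.INTER_CUBIC) for i in (m,T)]))
```

```text
t 32.88 tcp [ 0.5815 -0.02    0.1983] yaw 24.6 F [-0.6  0.3  0. ] T [-0.01  0.01 -0.02] w 0.999 q1,q6 [-0.17 -0.6 ]
```

View pics/MT.png

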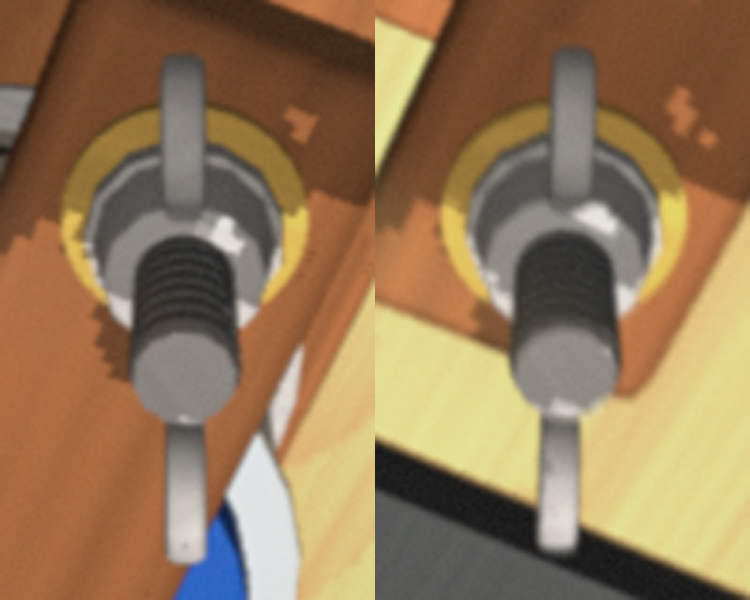

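Rod disc, washer edge, flange and both wing tips are clear in both halves. The M–T offsets are about +6 (rod), +3 (washer), +8 and +11 crop px (wing tips). I'll match patches at sub-pixel level and fit the height.

Run:
```python
from h import *; import cv2
from scipy.optimize import least_squares
M=cv2.imread("pics/Mm.png");T=cv2.imread("pics/Tm.png")
g=lambda i:cv2.resize(cv2.cvtColor(i,cv2.COLOR_BGR2LAB)[...,2],None,fx=8,fy=8,interpolation=cv2.INTER_CUBIC)
gl=lambda i:cv2.resize(cv2.cvtColor(i,cv2.COLOR_BGR2GRAY),None,fx=8,fy=8,interpolation=cv2.INTER_CUBIC)
def match(a,b,box):  # box in crop px of T half -> full px
    x0,x1,y0,y1=[v/3.75 for v in box]; x0+=230;x1+=230;y0+=200;y1+=200
    t=b[int(y0*8):int(y1*8),int(x0*8):int(x1*8)]; s=6
    w=a[int((y0-s)*8):int((y1+s)*8),int((x0-s)*8):int((x1+s)*8)]
    r=cv2.matchTemplate(w,t,cv2.TM_CCOEFF_NORMED); _,v,_,p=cv2.minMaxLoc(r); return p[0]/8-s,p[1]/8-s,v
for n,f,box in [("rod disc g",gl,(130,250,320,395)),("rod shaft g",gl,(130,250,235,330)),("washer top L b",g,(85,170,90,130)),("washer top R b",g,(228,290,95,150)),("washer full b",g,(60,320,90,290)),("upper tip b",g,(170,230,35,75)),("upper tip g",gl,(170,230,35,75)),("upper wing base g",gl,(165,240,170,225)),("flange top g",gl,(100,170,130,200)),("flange R g",gl,(230,290,150,240)),("lower tip g",gl,(155,210,520,560)),("lower tip b",g,(155,210,520,560))]:
    print(n,[round(v,2) for v in match(f(M),f(T),box)])
c=np.load("T.npz"); y=np.radians(27.2); ty=np.array([np.sin(y),-np.cos(y),0]);ax=np.array([.59,-.2499,0])
f=lambda r,z,o=np.zeros(3):(lambda q:q[1]/q[2])(c["intrinsics"]@(c["R"]@(ax+r*ty+[0,0,z]+o)+c["t"]))
for n,r,z in [("rod",0,.215),("washer top",-.017,.1765),("upper tip",-.033,.2095),("lower tip",.033,.2095),("flange",-.0135,.1815)]:
    print(n,round(f(r,z),1),"per mm y,z",[round(f(r+dy,z+dz)-f(r,z),3) for dy,dz in((.001,0),(0,.001))])
```

```text
rod disc g [-1.75, 1.38, 0.83]
rod shaft g [-1.38, 1.88, 0.94]
washer top L b [-3.62, 1.75, 0.97]
washer top R b [-1.75, 1.0, 0.96]
washer full b [-1.5, 1.88, 0.96]
upper tip b [-4.25, 1.75, 0.99]
upper tip g [-4.38, 2.0, 0.94]
upper wing base g [-0.5, 3.0, 0.89]
flange top g [-1.88, 2.25, 0.92]
flange R g [0.12, 3.75, 0.93]
lower tip g [0.75, 3.5, 0.95]
lower tip b [2.5, -6.0, 0.38]
rod 294.8 per mm y,z [np.float64(2.077), np.float64(1.327)]
washer top 223.7 per mm y,z [np.float64(1.844), np.float64(0.715)]
upper tip 216.0 per mm y,z [np.float64(2.331), np.float64(0.849)]
lower tip 350.3 per mm y,z [np.float64(1.769), np.float64(1.522)]
flange 233.9 per mm y,z [np.float64(1.863), np.float64(0.786)]
```

The fit gives about 0.6 to 1.0 mm left, ±0.4, and no sign of being home. I'll re-engage and keep creeping with small steps and torque checks.

{"name": "jog_arm", "arguments": {"increments": [[4,0,0,0,0],[4,0,0,0,0],[4,0,0,0,0],[4,0,0,0,0],[4,0,0,0,0.16],[4,0,0,0,0.16],[4,0,0,0,0.16],[4,0,0,0,0.16],[4,0,0,0,0.16],[4,0,0,0,0.15],[4,0,0,0,0.02],[4,0,0,0,0.02],[4,0,0,0,0.01]]}}

```text
time_s: 34.65
tcp_pos: [0.5815, -0.0199, 0.1983]
eef_rot: [-0.0, 0.96, -0.281, 0.0]
contact_force: [0.5, 0.7, -0.5]
width: 0.47
```

```bash
python3 s.py
```

```text
t 34.65 tcp [ 0.5815 -0.0199  0.1983] yaw -32.6 F [ 0.5  0.7 -0.5] T [ 0.07 -0.05  0.03] w 0.47 q1,q6 [-0.17  0.4 ]
e6 -0.047 q6 0.3994
```

{"name": "jog_arm", "arguments": {"increments": [[4,0,0,0,0.01],[4,0,0,0,0.01],[4,0,0,0,0.01],[4,0,0,0,0.01]]}}

```text
time_s: 35.15
tcp_pos: [0.5815, -0.02, 0.1983]
eef_rot: [-0.0, 0.954, -0.301, -0.0]
contact_force: [1.2, 0.2, -0.4]
width: 0.47
```

```bash
python3 s.py
```

```text
t 35.15 tcp [ 0.5815 -0.02    0.1983] yaw -35.0 F [ 1.2  0.2 -0.4] T [ 0.11 -0.23  0.05] w 0.47 q1,q6 [-0.17  0.44]
e6 -0.083 q6 0.4407
```

{"name": "jog_arm", "arguments": {"increments": [[4,0,0,0,0.01],[4,0,0,0,0.01],[4,0,0,0,0.01],[4,0,0,0,0.01]]}}

```text
time_s: 35.65
tcp_pos: [0.5815, -0.02, 0.1983]
eef_rot: [0.0, 0.948, -0.32, -0.0]
contact_force: [1.3, 0.6, -1.1]
width: 0.471
```

```bash
python3 s.py
```

```text
t 35.65 tcp [ 0.5815 -0.02    0.1983] yaw -37.3 F [ 1.3  0.6 -1.1] T [ 0.19 -0.2   0.04] w 0.471 q1,q6 [-0.17  0.48]
e6 -0.081 q6 0.4808
```

{"name": "jog_arm", "arguments": {"increments": [[4,0,0,0,0.015],[4,0,0,0,0.015],[4,0,0,0,0.015]]}}

```text
time_s: 36.02
tcp_pos: [0.5815, -0.02, 0.1983]
eef_rot: [0.0, 0.94, -0.341, -0.0]
contact_force: [0.6, 0.4, -0.5]
width: 0.465
```

```bash
python3 s.py
```

```text
t 36.02 tcp [ 0.5815 -0.02    0.1983] yaw -39.9 F [ 0.6  0.4 -0.5] T [ 0.09 -0.15 -0.01] w 0.465 q1,q6 [-0.17  0.53]
e6 -0.133 q6 0.5261
```

{"name": "jog_arm", "arguments": {"increments": [[4,0,0,0,0.015],[4,0,0,0,0.015],[4,0,0,0,0.015]]}}

```text
time_s: 36.4
tcp_pos: [0.5815, -0.02, 0.1983]
eef_rot: [0.0, 0.932, -0.362, -0.0]
contact_force: [1.1, -0.1, -0.7]
width: 0.468
```

```bash
python3 s.py
```

```text
t 36.4 tcp [ 0.5815 -0.02    0.1983] yaw -42.5 F [ 1.1 -0.1 -0.7] T [ 0.09 -0.09  0.03] w 0.468 q1,q6 [-0.17  0.57]
e6 -0.134 q6 0.5711
```

{"name": "jog_arm", "arguments": {"increments": [[4,0,0,0,0.015],[4,0,0,0,0.015],[4,0,0,0,0.015]]}}

```text
time_s: 36.78
tcp_pos: [0.5815, -0.02, 0.1983]
eef_rot: [-0.0, 0.924, -0.383, 0.0]
contact_force: [1.5, 0.1, -0.8]
width: 0.469
```

```bash
python3 s.py
```

```text
t 36.77 tcp [ 0.5815 -0.02    0.1983] yaw -45.0 F [ 1.5  0.1 -0.8] T [ 0.06 -0.16  0.08] w 0.469 q1,q6 [-0.17  0.62]
e6 -0.134 q6 0.6161
```

{"name": "jog_arm", "arguments": {"increments": [[4,0,0,0,0.015],[4,0,0,0,0.015],[4,0,0,0,0.015]]}}

```text
time_s: 37.15
tcp_pos: [0.5815, -0.02, 0.1983]
eef_rot: [0.0, 0.915, -0.404, 0.0]
contact_force: [1.5, 0.7, -1.0]
width: 0.468
```

```bash
python3 s.py
```

```text
t 37.15 tcp [ 0.5815 -0.02    0.1983] yaw -47.6 F [ 1.5  0.7 -1. ] T [ 0.08 -0.13 -0.02] w 0.468 q1,q6 [-0.17  0.66]
e6 -0.134 q6 0.6611
```

{"name": "jog_arm", "arguments": {"increments": [[4,0,0,0,0.015],[4,0,0,0,0.015],[4,0,0,0,0.015]]}}

```text
time_s: 37.52
tcp_pos: [0.5815, -0.02, 0.1983]
eef_rot: [0.0, 0.906, -0.424, -0.0]
contact_force: [0.6, 0.3, -1.0]
width: 0.463
```

```bash
python3 s.py
```

```text
t 37.52 tcp [ 0.5815 -0.02    0.1983] yaw -50.2 F [ 0.6  0.3 -1. ] T [ 0.11 -0.13  0.02] w 0.463 q1,q6 [-0.17  0.71]
e6 -0.134 q6 0.7061
```

{"name": "jog_arm", "arguments": {"increments": [[4,0,0,0,0.015],[4,0,0,0,0.015],[4,0,0,0,0.015]]}}

```text
time_s: 37.9
tcp_pos: [0.5815, -0.02, 0.1983]
eef_rot: [0.0, 0.896, -0.444, -0.0]
contact_force: [1.1, 0.4, -0.5]
width: 0.468
```

```bash
python3 s.py
```

```text
t 37.9 tcp [ 0.5815 -0.02    0.1983] yaw -52.8 F [ 1.1  0.4 -0.5] T [ 0.1  -0.17  0.01] w 0.468 q1,q6 [-0.17  0.75]
e6 -0.134 q6 0.7511
```

{"name": "jog_arm", "arguments": {"increments": [[4,0,0,0,0.015],[4,0,0,0,0.015],[4,0,0,0,0.015]]}}

```text
time_s: 38.28
tcp_pos: [0.5815, -0.02, 0.1983]
eef_rot: [0.0, 0.886, -0.464, -0.0]
contact_force: [1.8, 0.0, -1.2]
width: 0.467
```

```bash
python3 s.py
```

```text
t 38.27 tcp [ 0.5815 -0.02    0.1983] yaw -55.3 F [ 1.8  0.  -1.2] T [ 0.04 -0.21  0.03] w 0.467 q1,q6 [-0.17  0.8 ]
e6 -0.134 q6 0.7961
```

{"name": "jog_arm", "arguments": {"increments": [[4,0,0,0,0.015],[4,0,0,0,0.015],[4,0,0,0,0.015]]}}

```text
time_s: 38.65
tcp_pos: [0.5815, -0.02, 0.1983]
eef_rot: [-0.0, 0.875, -0.484, 0.0]
contact_force: [2.0, 0.2, -1.8]
width: 0.466
```

```bash
python3 s.py
```

```text
t 38.65 tcp [ 0.5815 -0.02    0.1983] yaw -57.9 F [ 2.   0.2 -1.8] T [-0.01 -0.22  0.  ] w 0.466 q1,q6 [-0.17  0.84]
e6 -0.134 q6 0.8411
```

{"name": "jog_arm", "arguments": {"increments": [[4,0,0,0,0.015],[4,0,0,0,0.015],[4,0,0,0,0.015]]}}

```text
time_s: 39.02
tcp_pos: [0.5815, -0.02, 0.1983]
eef_rot: [0.0, 0.864, -0.504, -0.0]
contact_force: [1.0, 0.4, -0.8]
width: 0.467
```

```bash
python3 s.py
```

```text
t 39.02 tcp [ 0.5815 -0.02    0.1983] yaw -60.5 F [ 1.   0.4 -0.8] T [ 0.06 -0.26  0.03] w 0.467 q1,q6 [-0.17  0.89]
e6 -0.134 q6 0.8861
```

{"name": "jog_arm", "arguments": {"increments": [[4,0,0,0,0.015],[4,0,0,0,0.015],[4,0,0,0,0.015]]}}

```text
time_s: 39.4
tcp_pos: [0.5815, -0.02, 0.1983]
eef_rot: [0.0, 0.852, -0.523, -0.0]
contact_force: [0.1, -0.4, -0.0]
width: 0.469
```

```bash
python3 s.py
```

```text
t 39.4 tcp [ 0.5815 -0.02    0.1983] yaw -63.1 F [ 0.1 -0.4 -0. ] T [ 0.08 -0.15  0.04] w 0.469 q1,q6 [-0.17  0.93]
e6 -0.134 q6 0.9311
```

{"name": "jog_arm", "arguments": {"increments": [[4,0,0,0,0.015],[4,0,0,0,0.015],[4,0,0,0,0.015]]}}

```text
time_s: 39.78
tcp_pos: [0.5815, -0.02, 0.1983]
eef_rot: [0.0, 0.84, -0.542, 0.0]
contact_force: [1.6, 0.2, -0.9]
width: 0.467
```

```bash
python3 s.py
```

```text
t 39.77 tcp [ 0.5815 -0.02    0.1983] yaw -65.7 F [ 1.6  0.2 -0.9] T [ 0.06 -0.23 -0.01] w 0.467 q1,q6 [-0.17  0.98]
e6 -0.134 q6 0.9761
```

{"name": "jog_arm", "arguments": {"increments": [[4,0,0,0,0.015],[4,0,0,0,0.015],[4,0,0,0,0.015]]}}

```text
time_s: 40.15
tcp_pos: [0.5815, -0.02, 0.1983]
eef_rot: [0.0, 0.828, -0.561, -0.0]
contact_force: [1.7, 1.0, -0.8]
width: 0.466
```

```bash
python3 s.py
```

```text
t 40.15 tcp [ 0.5815 -0.02    0.1983] yaw -68.2 F [ 1.7  1.  -0.8] T [ 0.08 -0.16  0.02] w 0.466 q1,q6 [-0.17  1.02]
e6 -0.134 q6 1.0211
```

{"name": "jog_arm", "arguments": {"increments": [[4,0,0,0,0.015],[4,0,0,0,0.015],[4,0,0,0,0.015]]}}

```text
time_s: 40.52
tcp_pos: [0.5815, -0.02, 0.1983]
eef_rot: [0.0, 0.815, -0.579, 0.0]
contact_force: [1.3, 0.1, -1.1]
width: 0.47
```

```bash
python3 s.py
```

```text
t 40.52 tcp [ 0.5815 -0.02    0.1983] yaw -70.8 F [ 1.3  0.1 -1.1] T [ 0.01 -0.23  0.  ] w 0.47 q1,q6 [-0.17  1.07]
e6 -0.134 q6 1.0661
```

{"name": "jog_arm", "arguments": {"increments": [[4,0,0,0,0.015],[4,0,0,0,0.015],[4,0,0,0,0.015]]}}

```text
time_s: 40.9
tcp_pos: [0.5815, -0.02, 0.1983]
eef_rot: [0.0, 0.802, -0.598, 0.0]
contact_force: [1.2, -1.4, -1.0]
width: 0.471
```

```bash
python3 s.py
```

```text
t 40.9 tcp [ 0.5815 -0.02    0.1983] yaw -73.4 F [ 1.2 -1.4 -1. ] T [ 0.01 -0.17 -0.02] w 0.471 q1,q6 [-0.17  1.11]
e6 -0.134 q6 1.1111
```

{"name": "jog_arm", "arguments": {"increments": [[4,0,0,0,0.015],[4,0,0,0,0.015],[4,0,0,0,0.015]]}}

```text
time_s: 41.28
tcp_pos: [0.5815, -0.02, 0.1983]
eef_rot: [-0.0, 0.788, -0.615, -0.0]
contact_force: [0.9, -0.4, -0.9]
width: 0.468
```

```bash
python3 s.py
```

```text
t 41.27 tcp [ 0.5815 -0.02    0.1983] yaw -76.0 F [ 0.9 -0.4 -0.9] T [-0.03 -0.17  0.03] w 0.468 q1,q6 [-0.17  1.16]
e6 -0.134 q6 1.1561
```

{"name": "jog_arm", "arguments": {"increments": [[4,0,0,0,0.015],[4,0,0,0,0.015],[4,0,0,0,0.015]]}}

```text
time_s: 41.65
tcp_pos: [0.5815, -0.02, 0.1983]
eef_rot: [-0.0, 0.774, -0.633, -0.0]
contact_force: [1.5, 0.0, -0.5]
width: 0.468
```

```bash
python3 s.py
```

```text
t 41.65 tcp [ 0.5815 -0.02    0.1983] yaw -78.6 F [ 1.5  0.  -0.5] T [-0.04 -0.21  0.05] w 0.468 q1,q6 [-0.17  1.2 ]
e6 -0.134 q6 1.2011
```

{"name": "jog_arm", "arguments": {"increments": [[4,0,0,0,0.015],[4,0,0,0,0.015],[4,0,0,0,0.015]]}}

```text
time_s: 42.02
tcp_pos: [0.5815, -0.02, 0.1983]
eef_rot: [0.0, 0.76, -0.65, -0.0]
contact_force: [1.5, -0.0, -0.7]
width: 0.47
```

```bash
python3 s.py
```

```text
t 42.02 tcp [ 0.5815 -0.02    0.1983] yaw -81.1 F [ 1.5 -0.  -0.7] T [-0.02 -0.18  0.  ] w 0.47 q1,q6 [-0.17  1.25]
e6 -0.134 q6 1.2461
```

{"name": "jog_arm", "arguments": {"increments": [[4,0,0,0,0.015],[4,0,0,0,0.015],[4,0,0,0,0.015]]}}

```text
time_s: 42.4
tcp_pos: [0.5815, -0.02, 0.1983]
eef_rot: [-0.0, 0.745, -0.667, 0.0]
contact_force: [1.8, 0.0, -0.8]
width: 0.467
```

```bash
python3 s.py
```

```text
t 42.4 tcp [ 0.5815 -0.02    0.1983] yaw -83.7 F [ 1.8  0.  -0.8] T [-0.06 -0.12  0.02] w 0.467 q1,q6 [-0.17  1.29]
e6 -0.134 q6 1.2911
```

{"name": "jog_arm", "arguments": {"increments": [[4,0,0,0,0.015],[4,0,0,0,0.015],[4,0,0,0,0.015]]}}

```text
time_s: 42.78
tcp_pos: [0.5815, -0.02, 0.1983]
eef_rot: [-0.0, 0.73, -0.684, 0.0]
contact_force: [1.7, -0.1, -1.0]
width: 0.468
```

```bash
python3 s.py
```

```text
t 42.77 tcp [ 0.5815 -0.02    0.1983] yaw -86.3 F [ 1.7 -0.1 -1. ] T [-0.08 -0.15 -0.01] w 0.468 q1,q6 [-0.17  1.34]
e6 -0.134 q6 1.3361
```

{"name": "jog_arm", "arguments": {"increments": [[4,0,0,0,0.015],[4,0,0,0,0.015],[4,0,0,0,0.015]]}}

```text
time_s: 43.15
tcp_pos: [0.5815, -0.02, 0.1983]
eef_rot: [-0.0, 0.714, -0.7, 0.0]
contact_force: [0.3, 0.6, -0.4]
width: 0.465
```

```bash
python3 s.py
```

```text
t 43.15 tcp [ 0.5815 -0.02    0.1983] yaw -88.9 F [ 0.3  0.6 -0.4] T [-0.06 -0.23  0.05] w 0.465 q1,q6 [-0.17  1.38]
e6 -0.134 q6 1.3811
```

By my count 7.4 rad have been turned in all. The start was at most -8, so about 0.4 rad more guarantees home within tolerance even if the stop isn't felt.

{"name": "jog_arm", "arguments": {"increments": [[4,0,0,0,0.015],[4,0,0,0,0.015],[4,0,0,0,0.015]]}}

```text
time_s: 43.52
tcp_pos: [0.5815, -0.02, 0.1983]
eef_rot: [-0.0, -0.698, 0.716, -0.0]
contact_force: [1.3, 0.5, -1.3]
width: 0.468
```

```bash
python3 s.py
```

```text
t 43.52 tcp [ 0.5815 -0.02    0.1983] yaw -91.4 F [ 1.3  0.5 -1.3] T [-0.04 -0.21  0.03] w 0.468 q1,q6 [-0.17  1.43]
e6 -0.134 q6 1.4261
```

{"name": "jog_arm", "arguments": {"increments": [[4,0,0,0,0.015],[4,0,0,0,0.015],[4,0,0,0,0.015]]}}

```text
time_s: 43.9
tcp_pos: [0.5815, -0.02, 0.1983]
eef_rot: [-0.0, -0.682, 0.731, 0.0]
contact_force: [0.3, -0.1, -0.6]
width: 0.468
```

```bash
python3 s.py
```

```text
t 43.9 tcp [ 0.5815 -0.02    0.1983] yaw -94.0 F [ 0.3 -0.1 -0.6] T [-0.04 -0.21  0.02] w 0.468 q1,q6 [-0.17  1.47]
e6 -0.134 q6 1.4711
```

{"name": "jog_arm", "arguments": {"increments": [[4,0,0,0,0.015],[4,0,0,0,0.015],[4,0,0,0,0.015]]}}

```text
time_s: 44.28
tcp_pos: [0.5815, -0.02, 0.1983]
eef_rot: [-0.0, -0.665, 0.747, 0.0]
contact_force: [0.4, -0.7, -0.7]
width: 0.466
```

```bash
python3 s.py
```

```text
t 44.27 tcp [ 0.5815 -0.02    0.1983] yaw -96.6 F [ 0.4 -0.7 -0.7] T [-0.03 -0.19 -0.  ] w 0.466 q1,q6 [-0.17  1.52]
e6 -0.134 q6 1.5161
```

{"name": "jog_arm", "arguments": {"increments": [[4,0,0,0,0.015],[4,0,0,0,0.015],[4,0,0,0,0.015]]}}

```text
time_s: 44.65
tcp_pos: [0.5815, -0.02, 0.1983]
eef_rot: [0.0, -0.648, 0.761, 0.0]
contact_force: [1.3, -0.4, -1.4]
width: 0.47
```

```bash
python3 s.py
```

```text
t 44.65 tcp [ 0.5815 -0.02    0.1983] yaw -99.2 F [ 1.3 -0.4 -1.4] T [-0.06 -0.21  0.02] w 0.47 q1,q6 [-0.17  1.56]
e6 -0.134 q6 1.5611
```

{"name": "jog_arm", "arguments": {"increments": [[4,0,0,0,0.015],[4,0,0,0,0.015]]}}

```text
time_s: 44.9
tcp_pos: [0.5815, -0.02, 0.1983]
eef_rot: [0.0, -0.637, 0.771, -0.0]
contact_force: [1.2, -0.6, -1.2]
width: 0.472
```

```bash
python3 s.py
```

```text
t 44.9 tcp [ 0.5815 -0.02    0.1983] yaw -100.9 F [ 1.2 -0.6 -1.2] T [-0.02 -0.2   0.01] w 0.472 q1,q6 [-0.17  1.59]
e6 -0.134 q6 1.5911
```

{"name": "jog_arm", "arguments": {"increments": [[4,0,0,0,0.015],[4,0,0,0,0.015]]}}

```text
time_s: 45.15
tcp_pos: [0.5815, -0.02, 0.1983]
eef_rot: [-0.0, -0.625, 0.781, -0.0]
contact_force: [0.5, -1.2, -1.0]
width: 0.467
```

```bash
python3 s.py
```

```text
t 45.15 tcp [ 0.5815 -0.02    0.1983] yaw -102.6 F [ 0.5 -1.2 -1. ] T [-0.08 -0.21 -0.04] w 0.467 q1,q6 [-0.17  1.62]
e6 -0.134 q6 1.6212
```

{"name": "jog_arm", "arguments": {"increments": [[4,0,0,0,0.015],[4,0,0,0,0.015],[4,0,0,0,0.01]]}}

```text
time_s: 45.52
tcp_pos: [0.5815, -0.02, 0.1983]
eef_rot: [-0.0, -0.61, 0.793, 0.0]
contact_force: [1.2, -0.8, -0.6]
width: 0.472
```

```bash
python3 s.py
```

```text
t 45.52 tcp [ 0.5815 -0.02    0.1983] yaw -104.9 F [ 1.2 -0.8 -0.6] T [-0.1  -0.21  0.05] w 0.472 q1,q6 [-0.17  1.66]
e6 -0.052 q6 1.6608
```

{"name": "jog_arm", "arguments": {"increments": [[4,0,0,0,0.01],[4,0,0,0,0.01],[4,0,0,0,0.01]]}}

```text
time_s: 45.9
tcp_pos: [0.5815, -0.02, 0.1983]
eef_rot: [0.0, -0.598, 0.802, -0.0]
contact_force: [1.6, -1.0, -1.4]
width: 0.471
```

```bash
python3 s.py
```

```text
t 45.9 tcp [ 0.5815 -0.02    0.1983] yaw -106.6 F [ 1.6 -1.  -1.4] T [-0.09 -0.15  0.02] w 0.471 q1,q6 [-0.17  1.69]
e6 -0.081 q6 1.6908
```

{"name": "jog_arm", "arguments": {"increments": [[4,0,0,0,0.01],[4,0,0,0,0.01],[4,0,0,0,0.01],[4,0,0,0,0.01]]}}

```text
time_s: 46.4
tcp_pos: [0.5815, -0.02, 0.1983]
eef_rot: [-0.0, -0.581, 0.814, -0.0]
contact_force: [0.6, -0.4, -0.9]
width: 0.469
```

```bash
python3 s.py
```

```text
t 46.4 tcp [ 0.5815 -0.02    0.1983] yaw -108.9 F [ 0.6 -0.4 -0.9] T [-0.09 -0.1   0.08] w 0.469 q1,q6 [-0.17  1.73]
e6 -0.081 q6 1.7307
```

{"name": "jog_arm", "arguments": {"increments": [[4,0,0,0,0.01],[4,0,0,0,0.01],[4,0,0,0,0.01]]}}

```text
time_s: 46.78
tcp_pos: [0.5815, -0.02, 0.1983]
eef_rot: [-0.0, -0.569, 0.822, 0.0]
contact_force: [0.2, -0.0, -0.6]
width: 0.467
```

```bash
python3 s.py
```

```text
t 46.77 tcp [ 0.5815 -0.02    0.1983] yaw -110.6 F [ 0.2 -0.  -0.6] T [-0.09 -0.17 -0.06] w 0.467 q1,q6 [-0.17  1.76]
e6 -0.081 q6 1.7608
```

{"name": "jog_arm", "arguments": {"increments": [[4,0,0,0,0.01],[4,0,0,0,0.01],[4,0,0,0,0.01]]}}

```text
time_s: 47.15
tcp_pos: [0.5815, -0.02, 0.1983]
eef_rot: [-0.0, -0.557, 0.831, 0.0]
contact_force: [0.5, -1.2, -0.2]
width: 0.47
```

```bash
python3 s.py
```

```text
t 47.15 tcp [ 0.5815 -0.02    0.1983] yaw -112.3 F [ 0.5 -1.2 -0.2] T [-0.16 -0.18  0.03] w 0.47 q1,q6 [-0.17  1.79]
e6 -0.081 q6 1.7908
```

I've now turned about 7.8 rad, so at most about 0.2 rad remains even for the farthest allowed start. I'll open, turn back to the comparison pose and verify.

{"name": "jog_arm", "arguments": {"increments": [[8.5,0,0,0,0],[8.5,0,0,0,0],[8.5,0,0,0,0],[8.5,0,0,0,0],[8.5,0,0,0,-0.16],[8.5,0,0,0,-0.16],[8.5,0,0,0,-0.16],[8.5,0,0,0,-0.16],[8.5,0,0,0,-0.16],[8.5,0,0,0,-0.16],[8.5,0,0,0,0]]}}

```text
time_s: 48.52
tcp_pos: [0.5815, -0.02, 0.1983]
eef_rot: [0.0, 0.877, -0.48, -0.0]
contact_force: [-0.3, -0.3, 0.2]
width: 0.994
```

Run:
```python
from h import *; from plant import vision; import cv2
st()
m=np.mean([vision.read_camera("wrist")["color"].astype(float) for i in range(3)],0).astype(np.uint8)
cv2.imwrite("pics/Nm.png",m); T=cv2.imread("pics/Tm.png")
cv2.imwrite("pics/NT.png",np.hstack([cv2.resize(i[200:360,230:330],(375,600),interpolation=cv2.INTER_CUBIC) for i in (m,T)]))
```

```text
t 48.52 tcp [ 0.5815 -0.02    0.1983] yaw -57.4 F [-0.3 -0.3  0.2] T [-0.04  0.01  0.02] w 0.994 q1,q6 [-0.17  0.83]
```

View pics/NT.png

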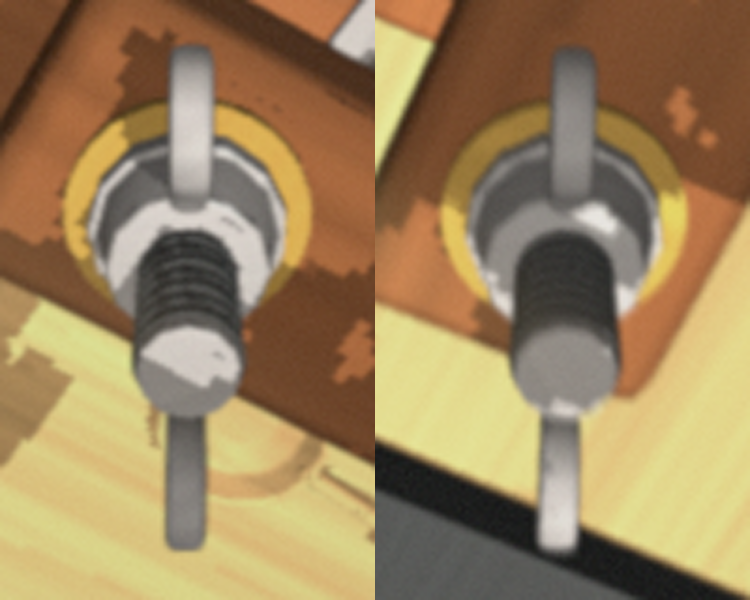

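The loose nut now matches the tight one: wing tips at crop rows 46 and 550 (tight 46 and 552), rod at 372 vs 370, washer at 101 vs 100. The wing angle (-147°) agrees with the count. I'll lift off clear.

{"name": "jog_arm", "arguments": {"increments": [[8.5,0,0,-2,0],[8.5,0,0,-4,0],[8.5,0,0,-4,0],[8.5,0,0,0,0],[8.5,0,0,0,0]]}}

```text
time_s: 49.3
tcp_pos: [0.5815, -0.02, 0.299]
eef_rot: [-0.0, 0.877, -0.48, 0.0]
contact_force: [-0.0, 0.2, -0.6]
width: 0.993
```

Run:
```python
from h import *; from plant import ctrl,vision; import cv2
st(); t0=cv2.imread("pics/top0.png"); s0=cv2.imread("pics/scene0.png")
s1=vision.read_camera("scene")["color"]
g=lambda i:cv2.cvtColor(i,cv2.COLOR_BGR2GRAY)
for n,(x,y) in dict(shaker=(256,300),bowl=(312,226),cutter=(123,331)).items():
    t=g(s0)[y-18:y+18,x-18:x+18]; r=cv2.matchTemplate(g(s1)[y-26:y+26,x-26:x+26],t,cv2.TM_CCOEFF_NORMED); _,v,_,p=cv2.minMaxLoc(r); print(n,"shift px",p[0]-8,p[1]-8,round(v,2))
print(ctrl.hand_in())
```

```text
t 49.3 tcp [ 0.5815 -0.02    0.299 ] yaw -57.3 F [-0.   0.2 -0.6] T [-0.04  0.03  0.01] w 0.993 q1,q6 [-0.17  0.83]
shaker shift px 0 0 0.99
bowl shift px 0 0 0.99
cutter shift px 0 0 1.0
the job is handed in; nothing more can be done
None
```

I turned the loose nut (the one on the +y rod) clockwise about 7.8 rad in three fingertip strokes and handed the job in at 49.3 s. I never felt the end stop, so "home" rests on the turn count and the last picture.

- **Turn count:** the start was at most 8 rad from home, so about 0.2 rad should remain, or 0.25 allowing for my angle error. The limit is 0.35.
- **Last picture:** seen from the same relative pose as the tight nut, its wing tips, rod top and washer edge matched to about 0.5 px, which puts it on its washer to about 0.3 mm.
- **Forces:** every reading in the slow final approach was about 2 N or less. Forces within a row or between readings are not reported.
- **Surroundings:** the shaker, bowl and cutter showed no shift in the scene camera. I did not measure the spoon again at the end, but nothing came near it. I never touched the tight nut; the gripper only stood open above it for the comparison view.
- **At hand-in:** the gripper was about 10 cm above the nut and touching nothing.

**Checks that disagreed:** the two earlier height estimates were too rough to agree. The first gave 1.6 mm left and the second about 1.0 mm, though the nut had gone down 1.6 mm between them. I therefore did the rest in small steps with a torque check after each.

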